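Feel along the brass wave die for nicks

ROBOT

A 6-joint arm with a two-finger parallel gripper is mounted at the origin on the work surface. World frame = base frame: x ahead of the robot, y to its left, z up, the work surface at z = 0. Lengths are in m, angles in rad, forces in N, time in s.
With the tool pointing down it reaches from about 0.3 to 0.875 m from the base axis. Payload 6.4 kg.
Tool frame: the origin (TCP) lies at the centre of the arm's flange, where the gripper is bolted on; the fingertips stand 173 mm ahead of it and the grasp point (between the pads) lies ctrl.grip_point_offset ahead of it (ctrl.grip_point_offset is the distance from the TCP to the grasp point, in m); z points along the fingers, y is the direction in which the jaws open and shut (so a half turn about z gives the same grasp; the last joint's range is limited). The gripper opens to 85 mm and grips with 20 to 120 N. Pads are 22 mm wide; open, the fingers measure 114 mm over their backs; the gripper's body (76 mm by 85 mm) begins 54 mm behind the grasp point. The pads swing forward as they close: fully open they stand 13 mm farther back than shut.
Start: joints at [-1.482, 0.181, 1.607, -0, 1.354, -0.206], TCP at [0.167, -0.55, 0.405] pointing down, gripper open.
Joint ranges: [-2.99, 2.99], [-0.89, 2.07], [0.3, 2.58], [-1.14, 4.28], [0, 2.63], [-3.12, 3.12]. Speed limits (rad/s): [2.57, 2.57, 3.01, 3.14, 3.14, 3.14].

INTERFACE

Orientations are given as a unit quaternion [w, x, y, z].
In Python, from bench import ctrl, cams, boxes_of, landmark_of gives the robot as it stands.
- The arm moves only by the shell command python3 -m handwheel 'ROWS'. ROWS is JSON, a list of rows, each an object with "offset": the shift along the tool's x, y, z in m, a list of three; "spin": the turn about the tool's z in degrees; "grip": the opening, from 0 (shut) to 1 (fully open). A call has 1 to 20 rows; each row is the pose to reach, as a shift and turn from the pose commanded when the call began, along the tool's axes at that moment; what a row does not reach only later rows make up. A row lasts 1/8 s, in which the tool goes at most 62.5 mm and 10.7 degrees, less where a joint would pass 70% of its speed; a pose out of reach is approached as far as the arm can. A call with a gripper value outside its range is refused whole. The fingers move at their own pace and stop on an object; the grip force is fixed at half the most. Time passes only in rows, so rows that repeat a pose let the fingers close. It gives the time, the measured TCP pose, the force and the opening at its end, in the units of the state.
- ctrl.get_obs(): the state, without advancing time (a new reading comes with each control period).
- cams.camera(name): name is "side" or "top" or "wrist"; returns a dict with "color" (400x640x3 uint8, red, green, blue), "camera_matrix" (3x3 intrinsics, pixels), "view" (4x4, takes a point from world to camera coordinates); the wrist camera has in their place "tool_from_camera" (4x4, takes a point from camera to tool coordinates, whose origin is the TCP and whose axes are the flange's). Camera axes: x right, y up, looking along -z (the intrinsics and any distortion apply to the point x, -y, -z); pixel columns grow to the right and rows downward; lengths in m; the calibration is good to about 2 mm. A picture is of the moment at which its call begins: read the wrist's pose just before it. There is no depth.
- ctrl.hand_in(): hands the job in, once; it reports no verdict.
Trained networks look in a picture, given as the dict that the camera call returned (one of the last four; its "shot" number tells which), for a name from the list of things; names that differ only in an ending like _2 or _b are one class to them, and where a whole thing is asked for, a point or a joint stands for the part that bears it (a point fixed in the world has none). Each returns a list of dicts, best first, with "confidence" (0 to 1); they miss things now and then, are a little off and sometimes report something else, mostly with a low value. They report only what shows in the picture. A call takes as long as a camera call.
- boxes_of(picture, thing): "uv" ([column, row] in pixels, amid what is visible of it).
- landmark_of(picture, thing): "uv" ([column, row] in pixels: a listed point, or the origin of a listed thing).
The state is a dict: "time_s": time; "q": joint angles; "dq": joint speeds; "joint_efforts": joint torques, N m; "eef_pos": TCP position; "eef_rot": TCP orientation; "wrist_force": force on the tool from outside, world axes, zero at the start; "torque": the same for the moment, N m; "opening": opening from 0.0 (shut) to 1.0 (fully open).
Only numpy, scipy, OpenCV 4.12 (cv2) and the standard library are available. Lean on these libraries where they do the work, as an engineer would, in place of code of your own. Each camera call takes 0.05 s, during which the arm holds its last target.

TASK

Check the brass wave die for nicks by touch: with the fingers shut and pointing down, set the tips lightly on the red dot, run them along the raised brass line to the blue dot without lifting off or straying from the line, then lift clear by at least 5 cm. Set down only at the red dot and lift off only at the blue one; keep the touch light, so that the sprung plate sinks a few millimetres but never bottoms out. Pick nothing up, and leave the other die and everything standing about alone.

Things in the scene. Friction and masses are not known exactly. Their poses are not given: they have to be found in the camera images.
- wave_holder: fixed dark steel base 130 x 250 x 16 mm (x, y, z) with a pale plate 112 x 232 x 8 mm floating on corner springs. Origin: centre of the base's underside, on the black slab 30 mm above the table; y along its length, z up. Above the origin: plate top 42 mm, brass line top 46, four corner bolt heads (x +-47, y +-107, 18 wide) 47. Left or right of the other die, turned up to 0.35 rad
- wave_line: raised brass line fixed on the floating plate: one S-shaped wave of bar 6 mm wide, 4 mm proud of the plate, 217 mm along the curve, 190 mm end to end. Red dot (18 mm wide, as high as the line) at its start, the -y end; blue dot at its finish, the +y end. Origin: centre of the plate's underside, axes as the holder's; the line's top is 12 mm above it
- wave_die (a joint): how far the wave plate is pushed down: 0 at rest (up), at most 0.012 m. It gives from about 0.8 N, then 0.35 N per mm (2.2 N at 4 mm, 4.3 N at 10 mm), and rises again by itself. 2 to 7 mm down is a light touch; past 10 mm is too hard; it counts as touched from 0.5 mm on
- plain_holder: the other die's holder, of the same build and size, with two straight dark steel lines and no coloured dots: not to be touched. Origin: centre of its base's underside.
- plain_die (a joint): how far the plate of the other die is pushed down (m); 0 at rest, must stay there.
- mark0 (a point): centre of the red dot, the start, on the top of the brass line, evenly spaced (22 mm of curve apart); in the frame of wave_line at x -0.0, y -95.0, z 12 mm; sinks with the plate. z up
- mark1 (a point): point 1 of 10 along the line from red to blue, on the top of the brass line, evenly spaced (22 mm of curve apart); in the frame of wave_line at x -13.0, y -77.6, z 12 mm; sinks with the plate. z up
- mark2 (a point): point 2 of 10 along the line from red to blue, on the top of the brass line, evenly spaced (22 mm of curve apart); in the frame of wave_line at x -22.5, y -58.2, z 12 mm; sinks with the plate. z up
- mark3 (a point): point 3 of 10 along the line from red to blue, on the top of the brass line, evenly spaced (22 mm of curve apart); in the frame of wave_line at x -22.5, y -36.8, z 12 mm; sinks with the plate. z up
- mark4 (a point): point 4 of 10 along the line from red to blue, on the top of the brass line, evenly spaced (22 mm of curve apart); in the frame of wave_line at x -13.0, y -17.4, z 12 mm; sinks with the plate. z up
- mark5 (a point): point 5 of 10 along the line from red to blue, on the top of the brass line, evenly spaced (22 mm of curve apart); in the frame of wave_line at x 0.0, y 0.0, z 12 mm; sinks with the plate. z up
- mark6 (a point): point 6 of 10 along the line from red to blue, on the top of the brass line, evenly spaced (22 mm of curve apart); in the frame of wave_line at x 13.0, y 17.4, z 12 mm; sinks with the plate. z up
- mark7 (a point): point 7 of 10 along the line from red to blue, on the top of the brass line, evenly spaced (22 mm of curve apart); in the frame of wave_line at x 22.5, y 36.8, z 12 mm; sinks with the plate. z up
- mark8 (a point): point 8 of 10 along the line from red to blue, on the top of the brass line, evenly spaced (22 mm of curve apart); in the frame of wave_line at x 22.5, y 58.2, z 12 mm; sinks with the plate. z up
- mark9 (a point): point 9 of 10 along the line from red to blue, on the top of the brass line, evenly spaced (22 mm of curve apart); in the frame of wave_line at x 13.0, y 77.6, z 12 mm; sinks with the plate. z up
- mark10 (a point): centre of the blue dot, the finish, on the top of the brass line, evenly spaced (22 mm of curve apart); in the frame of wave_line at x 0.0, y 95.0, z 12 mm; sinks with the plate. z up
- mallet: loose mallet with white head 60 x 90 mm and wooden handle, lying on the table; origin under the handle's middle. Bystander: leave alone
- weight: loose brass weight, 38 mm wide, 48 mm high, standing beside the wave die; origin under its centre. Bystander: leave alone
- stamp: loose steel stamping tool, 22 mm wide, 60 mm high, standing beside the wave die; origin under its centre. Bystander: leave alone
- rivets: loose jar of rivets, 40 mm wide, 55 mm high, standing beside the other die; origin under its centre. Bystander: leave alone
- spool: loose red spool, 40 mm wide, 44 mm high, standing beside the other die; origin under its centre. Bystander: leave alone
- awl: loose wooden-handled awl lying on the table along its own x; origin under its middle. Bystander: leave alone

How it is judged:
On the way, in this order (a step that is already met when the one before it is completed fails the run):
1. fingertips touching the brass line at the red dot (horizontal distance between the grasp point and mark0 below 0.012 m and contact force between the fingers and wave_line above 0.2 N and value of joint wave_die above 0.0005 m), for 0.04 s.
2. fingertips touching the brass line past the first bend (horizontal distance between the grasp point and mark2 below 0.012 m and contact force between the fingers and wave_line above 0.2 N and value of joint wave_die above 0.0005 m), for 0.04 s.
3. fingertips touching the brass line on towards the middle (horizontal distance between the grasp point and mark4 below 0.012 m and contact force between the fingers and wave_line above 0.2 N and value of joint wave_die above 0.0005 m), for 0.04 s.
4. fingertips touching the brass line past the middle (horizontal distance between the grasp point and mark6 below 0.012 m and contact force between the fingers and wave_line above 0.2 N and value of joint wave_die above 0.0005 m), for 0.04 s.
5. fingertips touching the brass line past the second bend (horizontal distance between the grasp point and mark8 below 0.012 m and contact force between the fingers and wave_line above 0.2 N and value of joint wave_die above 0.0005 m), for 0.04 s.
6. fingertips touching the brass line at the blue dot (horizontal distance between the grasp point and mark10 below 0.012 m and contact force between the fingers and wave_line above 0.2 N and value of joint wave_die above 0.0005 m), for 0.04 s.
At the end, for the whole second after the job is handed in: Line touched in order from red to blue dot (within 12 mm at six points, plate down 0.5 mm or more) with no lift-off midway; at the end the fingertips are 2 cm or more above the line, both plates are within 0.5 mm of rest and no bystander has moved 10 mm (value of joint each of wave_die, plain_die below 0.0005 m and z of the grasp point in the frame of mark10 above 0.04 m and distance of each of mallet, weight, stamp, rivets, spool, awl from where it was at the start of the episode below 0.01 m).
It fails at once if the wave plate pressed nearly to the bottom (10 mm) or with more than 20 N (value of joint wave_die above 0.01 m or contact force between the fingers and wave_holder above 20 N).
It fails at once if pressing the wave plate away from the brass line (grasp point over 15 mm from every mark) (value of joint wave_die above 0.0012 m and not (horizontal distance between the grasp point and mark0 below 0.015 m) and not (horizontal distance between the grasp point and mark1 below 0.015 m) and not (horizontal distance between the grasp point and mark2 below 0.015 m) and not (horizontal distance between the grasp point and mark3 below 0.015 m) and not (horizontal distance between the grasp point and mark4 below 0.015 m) and not (horizontal distance between the grasp point and mark5 below 0.015 m) and not (horizontal distance between the grasp point and mark6 below 0.015 m) and not (horizontal distance between the grasp point and mark7 below 0.015 m) and not (horizontal distance between the grasp point and mark8 below 0.015 m) and not (horizontal distance between the grasp point and mark9 below 0.015 m) and not (horizontal distance between the grasp point and mark10 below 0.015 m)).
It fails at once if fingertips off the middle of the line, less than about 2 cm above it without touching (set down or lifted off midway) (value of joint wave_die below 0.0002 m and z of the grasp point in the frame of mark5 below 0.04 m and (horizontal distance between the grasp point and mark2 below 0.013 m or horizontal distance between the grasp point and mark3 below 0.013 m or horizontal distance between the grasp point and mark4 below 0.013 m or horizontal distance between the grasp point and mark5 below 0.013 m or horizontal distance between the grasp point and mark6 below 0.013 m or horizontal distance between the grasp point and mark7 below 0.013 m or horizontal distance between the grasp point and mark8 below 0.013 m)).
It fails at once if the other die pressed or touched (value of joint plain_die above 0.001 m or contact force between the fingers and plain_holder above 1 N).
It fails at once if a bystander moved by more than 10 mm (distance of any of mallet, weight, stamp, rivets, spool, awl from where it was at the start of the episode above 0.01 m).
It also fails if it takes over 45 s, if anything falls off the work surface, if the arm or the gripper's body presses on something with over 40 N, if the wrist force passes 120 N, or if a joint passes its speed limit or range.

## Working session

There is one attempt and no reset: what is moved stays moved. The work goes in short steps, Python scripts to look and compute and a shell command to move; the robot and the scene stay as the last step left them, time stands still between calls to the robot, and variables do not carry over. Pictures are saved under pics/ and viewed, and the job is handed in when it is done.

```bash
mkdir -p pics; ls
python3 - <<'E'
from bench import ctrl, cams, boxes_of, landmark_of
import cv2
o=ctrl.get_obs(); print(o); print(ctrl.grip_point_offset)
for n in ("side","top","wrist"):
    p=cams.camera(n); cv2.imwrite(f"pics/{n}0.png",p["color"][:,:,::-1]); print(n,{k:v for k,v in p.items() if k!="color"})
    for t in ["mark0","mark5","mark10","wave_holder","plain_holder"]:
        print(t,[(r["uv"],r["confidence"]) for r in landmark_of(p,t)[:2]])
E
```

```text
pics
{'time_s': 0.0, 'q': array([-1.48230047e+00,  1.81519752e-01,  1.60802873e+00,  6.46445463e-06,
        1.35378896e+00, -2.06311580e-01]), 'dq': array([-0.00040997,  0.00200084, -0.00237379, -0.00181055,  0.00108039,
        0.00078828]), 'joint_efforts': array([-5.01109516e-04, -4.44871294e+01, -3.51341379e+01, -3.10543564e-04,
        9.08612536e-03, -9.24862491e-06]), 'eef_pos': array([ 0.16705713, -0.54992384,  0.40378584]), 'eef_rot': array([-8.70691944e-04,  9.89155454e-01,  1.46869759e-01,  5.45113039e-05]), 'wrist_force': array([ 0.29445491, -0.10668712,  0.46448498]), 'torque': array([-0.02918555,  0.00617934,  0.00573538]), 'opening': 1.0032309314189758}
0.1547
side {'camera_matrix': array([[432.99689089,   0.        , 315.03891585],
       [  0.        , 432.99689089, 201.47357172],
       [  0.        ,   0.        ,   1.        ]]), 'view': array([[-0.84591162, -0.53321249, -0.01086127,  0.48722239],
       [ 0.31737245, -0.51965153,  0.79324462, -0.23716855],
       [-0.42861201,  0.66756777,  0.60880622, -1.07868601],
       [ 0.        ,  0.        ,  0.        ,
[... 885 characters left out ...]
der [([270.1, 198.6], 0.65), ([374.1, 192.0], 0.2)]
plain_holder [([377.2, 191.7], 0.95)]
wrist {'camera_matrix': array([[342.77512031,   0.        , 321.855855  ],
       [  0.        , 342.77512031, 202.72532495],
       [  0.        ,   0.        ,   1.        ]]), 'tool_from_camera': array([[ 1.60734504e-04,  9.46279694e-01,  3.23349214e-01,
         8.27276323e-02],
       [ 9.99999926e-01, -2.64824891e-04,  2.77916014e-04,
        -1.05701847e-04],
       [ 3.48617201e-04,  3.23349145e-01, -9.46279667e-01,
         3.07580251e-02],
       [ 0.00000000e+00,  0.00000000e+00,  0.00000000e+00,
         1.00000000e+00]]), 'shot': 3}
mark0 []
mark5 []
mark10 []
wave_holder []
plain_holder []
```

View pics/top0.png

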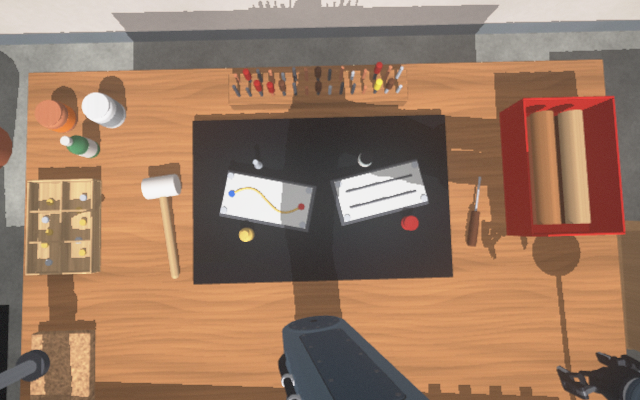

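View pics/side0.png

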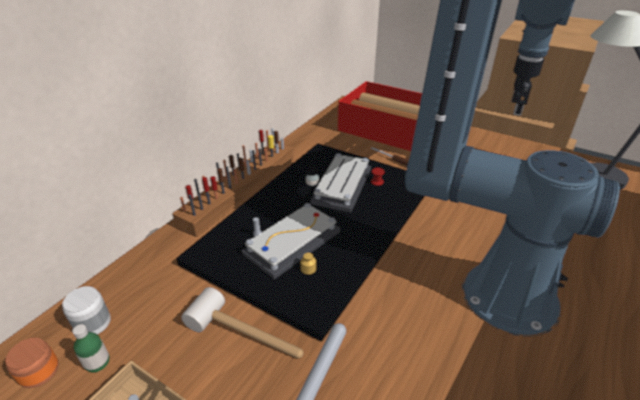

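```bash
cat > h.py <<'E'
import numpy as np, cv2
from scipy.spatial.transform import Rotation as R
from bench import ctrl, cams, boxes_of, landmark_of
def rot(q): return R.from_quat([q[1],q[2],q[3],q[0]]).as_matrix()
LM=np.array([[0,-95],[-13,-77.6],[-22.5,-58.2],[-22.5,-36.8],[-13,-17.4],[0,0],[13,17.4],[22.5,36.8],[22.5,58.2],[13,77.6],[0,95]])/1000
def cam(name):
    o=ctrl.get_obs(); p=cams.camera(name)
    if "view" in p: V=p["view"]
    else:
        T=np.eye(4);T[:3,:3]=rot(o["eef_rot"]);T[:3,3]=o["eef_pos"]
        V=np.linalg.inv(T@p["tool_from_camera"])
    return p,V,o
def proj(p,V,X):
    c=V[:3,:3]@X+V[:3,3]; k=p["camera_matrix"]@np.array([c[0],-c[1],-c[2]]); return k[:2]/k[2]
def back(p,V,uv,z):
    d=np.linalg.inv(p["camera_matrix"])@np.array([uv[0],uv[1],1]); d=V[:3,:3].T@np.array([d[0],-d[1],-d[2]])
    C=-V[:3,:3].T@V[:3,3]; return C+d*(z-C[2])/d[2]
def dots(p,box=None):
    im=p["color"].astype(int); r,g,b=im[...,0],im[...,1],im[...,2]; out={}
    for n,m in (("red",(r>90)&(r>2*g)&(r>2*b)),("blue",(b>90)&(b>1.6*r)&(b>1.4*g))):
        m=m.astype(np.uint8)
        if box is not None:
            k=np.zeros_like(m);k[box[1]:box[3],box[0]:box[2]]=1;m=m*k
        N,l,s,c=cv2.connectedComponentsWithStats(m); out[n]=[(c[i].round(1),s[i,4],s[i,:4]) for i in range(1,N) if s[i,4]>5]
    return out
E
python3 - <<'E'
from h import *
for n,box in (("top",(205,160,330,240)),("side",(230,190,345,290))):
    p,V,o=cam(n); d=dots(p,box)
    for c in d:
        for e in d[c]: print(n,c,e,back(p,V,e[0],.076).round(4))
o=ctrl.get_obs(); print(rot(o["eef_rot"]).round(3))
for t in ["mallet","weight","stamp","spool","rivets"]:
    p,V,o=cam("top"); r=boxes_of(p,t)[:1]; print(t,r and back(p,V,r[0]["uv"],.055).round(3))
E
```

```text
top red (array([301. , 206.1]), np.int32(20), array([299, 204,   5,   5], dtype=int32)) [0.5362 0.054  0.076 ]
top blue (array([231.3, 193.3]), np.int32(26), array([229, 191,   6,   6], dtype=int32)) [0.5755 0.2399 0.076 ]
side red (array([315.7, 214.2]), np.int32(11), array([314, 213,   5,   3], dtype=int32)) [0.537  0.0568 0.076 ]
side blue (array([264.6, 248.2]), np.int32(23), array([262, 246,   6,   5], dtype=int32)) [0.5756 0.2431 0.076 ]
[[ 0.957  0.291 -0.   ]
 [ 0.291 -0.957 -0.   ]
 [-0.     0.    -1.   ]]
mallet [0.575 0.422 0.055]
weight [0.471 0.209 0.055]
stamp [0.651 0.172 0.055]
spool [ 0.475 -0.242  0.055]
rivets [0.521 0.083 0.055]
```

```bash
python3 -m handwheel '[{"offset":[0.02,-0.02,0],"spin":0,"grip":0},{"offset":[0.05,-0.05,0],"spin":0,"grip":0},{"offset":[0.09,-0.09,0],"spin":0,"grip":0},{"offset":[0.13,-0.13,0],"spin":0,"grip":0},{"offset":[0.17,-0.17,0],"spin":0,"grip":0},{"offset":[0.21,-0.21,0],"spin":0,"grip":0},{"offset":[0.25,-0.25,0],"spin":0,"grip":0},{"offset":[0.29,-0.29,0],"spin":0,"grip":0},{"offset":[0.33,-0.33,0],"spin":0,"grip":0},{"offset":[0.37,-0.37,0],"spin":0,"grip":0},{"offset":[0.41,-0.41,0],"spin":0,"grip":0},{"offset":[0.45,-0.45,0],"spin":0,"grip":0},{"offset":[0.49,-0.48,0],"spin":0,"grip":0},{"offset":[0.52,-0.51,0],"spin":0,"grip":0},{"offset":[0.545,-0.53,0],"spin":0,"grip":0},{"offset":[0.565,-0.545,0],"spin":0,"grip":0},{"offset":[0.575,-0.554,0],"spin":0,"grip":0},{"offset":[0.575,-0.554,0],"spin":0,"grip":0},{"offset":[0.575,-0.554,0],"spin":0,"grip":0}]'
python3 - <<'E'
from h import *
p,V,o=cam("wrist"); cv2.imwrite("pics/w1.png",p["color"][:,:,::-1]); d=dots(p)
print(o["eef_pos"],rot(o["eef_rot"]).round(4),o["wrist_force"],o["opening"])
for c in d:
    for e in d[c]: print(c,e,back(p,V,e[0],.076).round(4))
for t in ["mark0","mark10"]: print(t,[(r["uv"],r["confidence"],back(p,V,r["uv"],.076).round(4)) for r in landmark_of(p,t)[:3]])
E
```

```text
time_s: 3.88
eef_pos: [0.556, 0.1463, 0.4046]
eef_rot: [0.0, 0.989, 0.147, -0.0]
wrist_force: [0.0, -0.5, -0.1]
opening: -0.003
[0.55599706 0.14634483 0.40463984] [[ 9.570e-01  2.901e-01 -4.000e-04]
 [ 2.901e-01 -9.570e-01 -3.000e-04]
 [-5.000e-04  2.000e-04 -1.000e+00]] [ 0.03403091 -0.4973706  -0.07048254] -0.003248090663688068
red (array([407.7, 229.9]), np.int32(244), array([399, 222,  18,  17], dtype=int32)) [0.5351 0.0555 0.076 ]
red (array([614. , 321.5]), np.int32(704), array([596, 307,  43,  35], dtype=int32)) [ 0.5008 -0.1883  0.076 ]
red (array([632.6, 346.3]), np.int32(351), array([623, 332,  17,  28], dtype=int32)) [ 0.4786 -0.225   0.076 ]
blue (array([223.2, 132.3]), np.int32(327), array([213, 122,  21,  21], dtype=int32)) [0.5741 0.2404 0.076 ]
mark0 [([340.5, 222.4], 0.97, array([0.524 , 0.1185, 0.076 ])), ([329.2, 205.3], 0.97, array([0.5371, 0.1337, 0.076 ])), ([359.0, 232.7], 0.96, array([0.5191, 0.0985, 0.076 ]))]
mark10 [([340.5, 222.4], 0.97, array([0.524 , 0.1185, 0.076 ])), ([329.2, 205.3], 0.97, array([0.5371, 0.1337, 0.076 ])), ([359.0, 232.7], 0.96, array([0.5191, 0.0985, 0.076 ]))]
```

View pics/w1.png

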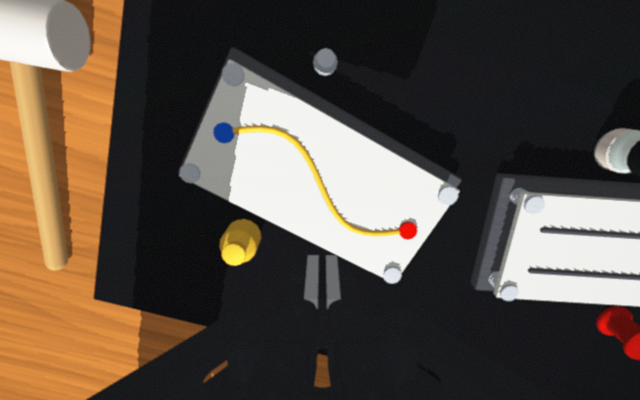

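The wrist view shows the red dot at (408,230), the blue dot at (223,132) and shut fingertips at about (322,258). All three cameras agree on the dots to about 2–3 mm. I'll go above the red dot and part of the way down.

```bash
python3 -m handwheel '[{"offset":[-0.015,0.025,0.01],"spin":0,"grip":0},{"offset":[-0.03,0.055,0.03],"spin":0,"grip":0},{"offset":[-0.042,0.076,0.06],"spin":0,"grip":0},{"offset":[-0.0457,0.0811,0.09],"spin":0,"grip":0},{"offset":[-0.0457,0.0811,0.115],"spin":0,"grip":0},{"offset":[-0.0457,0.0811,0.13],"spin":0,"grip":0},{"offset":[-0.0457,0.0811,0.13],"spin":0,"grip":0},{"offset":[-0.0457,0.0811,0.13],"spin":0,"grip":0}]'
cat > chk.py <<'E'
from h import *
import sys
A=np.array([.5358,.0554]);B=np.array([.5748,.2410])
def marks():
    m=(A+B)/2; y=(B-A)/np.linalg.norm(B-A); x=np.array([y[1],-y[0]])
    return m+LM[:,:1]*x+LM[:,1:]*y
if __name__=="__main__":
    p,V,o=cam("wrist"); im=p["color"][:,:,::-1].copy()
    d=dots(p)
    for c in d:
        for e in d[c]: print(c,e,back(p,V,e[0],.076).round(4))
    for q in marks():
        u=proj(p,V,np.array([*q,.076])); cv2.circle(im,tuple(int(round(a)) for a in u),2,(0,255,0),-1)
    r=rot(o["eef_rot"]); g=o["eef_pos"]+r[:,2]*.173; u=proj(p,V,g); cv2.circle(im,tuple(int(round(a)) for a in u),3,(255,0,255),-1)
    print("tip",g.round(4),o["eef_pos"].round(4),o["wrist_force"].round(2)); print(marks().round(4))
    cv2.imwrite(sys.argv[1],im)
    p,V,o=cam("side"); cv2.imwrite(sys.argv[1][:-4]+"s.png",cv2.resize(p["color"][180:300,220:400,::-1],None,fx=4,fy=4))
E
python3 chk.py pics/w2.png
```

```text
time_s: 5.03
eef_pos: [0.5366, 0.0561, 0.2757]
eef_rot: [0.0, 0.989, 0.147, 0.001]
wrist_force: [0.0, 0.6, 0.3]
opening: 0.002
red (array([322.9, 246.1]), np.int32(558), array([307, 235,  32,  21], dtype=int32)) [0.5371 0.0557 0.076 ]
red (array([636.2, 384.4]), np.int32(135), array([632, 373,   8,  24], dtype=int32)) [ 0.5022 -0.1633  0.076 ]
tip [0.5369 0.0561 0.1027] [0.5366 0.0561 0.2757] [0.04 0.61 0.32]
[[0.5358 0.0552]
 [0.5266 0.0749]
 [0.5213 0.0959]
 [0.5257 0.1168]
 [0.539  0.1338]
 [0.5553 0.1482]
 [0.5716 0.1626]
 [0.5849 0.1796]
 [0.5893 0.2005]
 [0.584  0.2215]
 [0.5748 0.2412]]
```

View pics/w2.png

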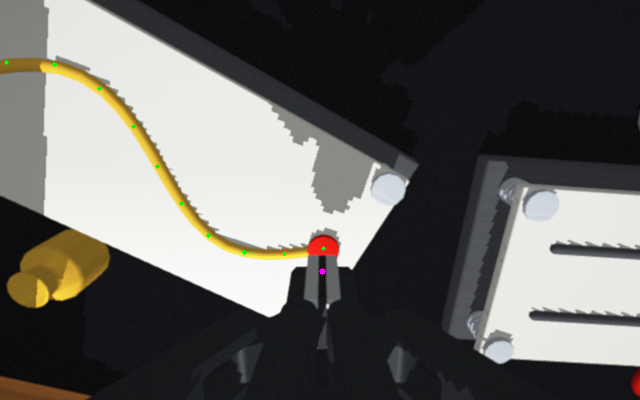

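View pics/w2s.png

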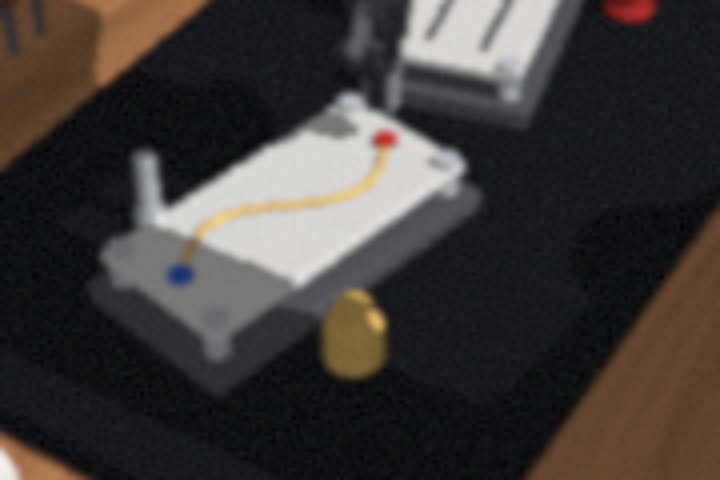

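The projected marks lie right on the line. The tip is over the red dot at (323,246). Now I'll lower slowly to a light touch.

```bash
python3 -m handwheel '[{"offset":[-0.001,0.0006,0.006],"spin":0,"grip":0},{"offset":[-0.001,0.0006,0.012],"spin":0,"grip":0},{"offset":[-0.001,0.0006,0.018],"spin":0,"grip":0},{"offset":[-0.001,0.0006,0.022],"spin":0,"grip":0},{"offset":[-0.001,0.0006,0.0245],"spin":0,"grip":0},{"offset":[-0.001,0.0006,0.0265],"spin":0,"grip":0},{"offset":[-0.001,0.0006,0.0285],"spin":0,"grip":0},{"offset":[-0.001,0.0006,0.030],"spin":0,"grip":0},{"offset":[-0.001,0.0006,0.030],"spin":0,"grip":0},{"offset":[-0.001,0.0006,0.030],"spin":0,"grip":0}]'
python3 chk.py pics/w3.png
python3 - <<'E'
from h import *
for i in range(4):
    cams.camera("top"); o=ctrl.get_obs(); print(o["eef_pos"].round(4),o["wrist_force"].round(2))
E
```

```text
time_s: 6.38
eef_pos: [0.5353, 0.0552, 0.2448]
eef_rot: [-0.0, 0.989, 0.147, -0.0]
wrist_force: [-2.7, 0.4, 2.6]
opening: -0.004
red (array([322., 254.]), np.int32(7), array([319, 254,   7,   1], dtype=int32)) [0.546  0.0586 0.076 ]
red (array([338.3, 263.8]), np.int32(6), array([338, 262,   2,   4], dtype=int32)) [0.5435 0.0501 0.076 ]
tip [0.5353 0.0552 0.0718] [0.5353 0.0552 0.2448] [-2.67  0.44  2.62]
[[0.5358 0.0552]
 [0.5266 0.0749]
 [0.5213 0.0959]
 [0.5257 0.1168]
 [0.539  0.1338]
 [0.5553 0.1482]
 [0.5716 0.1626]
 [0.5849 0.1796]
 [0.5893 0.2005]
 [0.584  0.2215]
 [0.5748 0.2412]]
[0.5353 0.0552 0.2447] [-1.96 -0.85  3.16]
[0.5353 0.0552 0.2447] [-2.73  0.46  2.74]
[0.5353 0.0552 0.2447] [-2.49 -0.53  2.68]
[0.5353 0.0552 0.2447] [-2.18 -0.57  2.49]
```

View pics/w3.png

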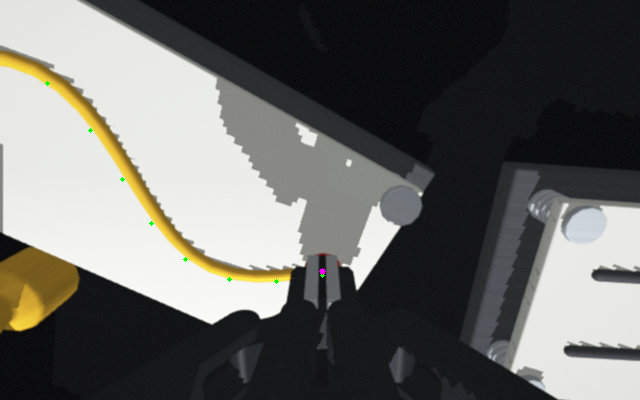

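View pics/w3s.png

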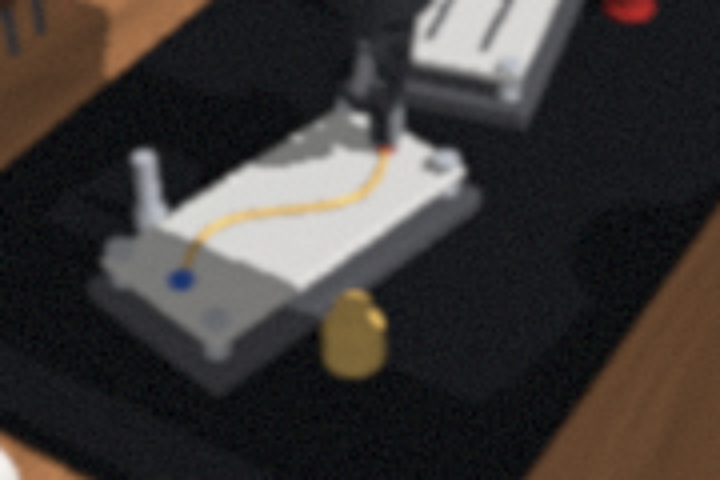

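```bash
cat > ov.py <<'E'
from chk import *
p,V,o=cam("wrist"); im=p["color"][:,:,::-1].copy()
z=o["eef_pos"][2]-.173
for q in marks():
    u=proj(p,V,np.array([*q,z])); cv2.circle(im,tuple(int(round(a)) for a in u),2,(0,255,0),-1)
cv2.imwrite(sys.argv[1],im)
m=marks(); r=rot(o["eef_rot"]); print(o["time_s"],o["eef_pos"].round(4),o["wrist_force"].round(2))
D=np.c_[m-o["eef_pos"][:2],np.zeros(len(m))]@r
print(D[:,:2].round(4)); 
from scipy.interpolate import CubicSpline
s=np.linspace(0,10,41); print("quarters",(CubicSpline(np.arange(11),D[:,:2])(s)).round(4).tolist())
E
python3 ov.py pics/w4.png
```

```text
6.675 [0.5353 0.0552 0.2447] [-2.18 -0.57  2.49]
[[ 4.000e-04  1.000e-04]
 [-2.600e-03 -2.140e-02]
 [-1.600e-03 -4.300e-02]
 [ 8.700e-03 -6.170e-02]
 [ 2.630e-02 -7.420e-02]
 [ 4.610e-02 -8.320e-02]
 [ 6.590e-02 -9.220e-02]
 [ 8.350e-02 -1.046e-01]
 [ 9.380e-02 -1.234e-01]
 [ 9.480e-02 -1.449e-01]
 [ 9.180e-02 -1.665e-01]]
quarters [[0.0004, 0.0001], [-0.0003, -0.0051], [-0.0012, -0.0105], [-0.002, -0.0159], [-0.0026, -0.0214], [-0.003, -0.0269], [-0.003, -0.0323], [-0.0026, -0.0377], [-0.0016, -0.043], [0.0001, -0.0481], [0.0024, -0.053], [0.0052, -0.0576], [0.0087, -0.0617], [0.0126, -0.0654], [0.0169, -0.0687], [0.0216, -0.0716], [0.0263, -0.0742], [0.0312, -0.0766], [0.0362, -0.0789], [0.0411, -0.081], [0.0461, -0.0832], [0.0511, -0.0853], [0.0561, -0.0875], [0.061, -0.0898], [0.0659, -0.0922], [0.0707, -0.0948], [0.0753, -0.0977], [0.0796, -0.1009], [0.0835, -0.1046], [0.087, -0.1088], [0.0899, -0.1133], [0.0922, -0.1182], [0.0938, -0.1234], [0.0948, -0.1286], [0.0953, -0.134], [0.0952, -0.1395], [0.0948, -0.1449], [0.0942, -0.1504], [0.0934, -0.1559], [0.0926, -0.1612], [0.0918, -0.1665]]
```

View pics/w4.png

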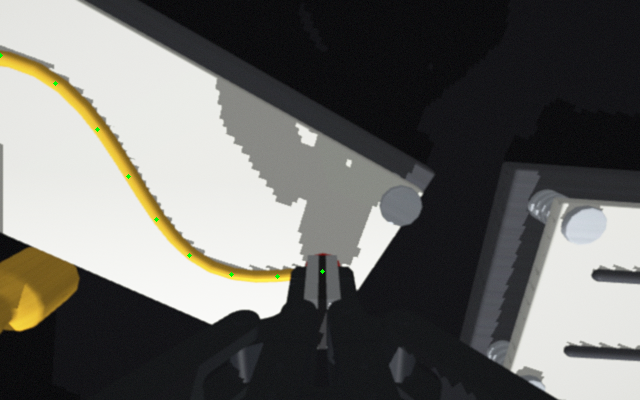

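The marks, reprojected with the plate pressed down about 4 mm, sit on the line. I'll trace to mark 2.

```bash
python3 -m handwheel '[{"offset":[0.0001,-0.0025,0],"spin":0,"grip":0},{"offset":[-0.0005,-0.006,0],"spin":0,"grip":0},{"offset":[-0.0012,-0.0105,0],"spin":0,"grip":0},{"offset":[-0.002,-0.016,0],"spin":0,"grip":0},{"offset":[-0.0026,-0.0214,0],"spin":0,"grip":0},{"offset":[-0.003,-0.027,0],"spin":0,"grip":0},{"offset":[-0.003,-0.0323,0],"spin":0,"grip":0},{"offset":[-0.0026,-0.0377,0],"spin":0,"grip":0},{"offset":[-0.0016,-0.043,0],"spin":0,"grip":0},{"offset":[-0.0016,-0.043,0],"spin":0,"grip":0}]'
python3 ov.py pics/w5.png
```

```text
time_s: 7.98
eef_pos: [0.5211, 0.0965, 0.2446]
eef_rot: [-0.0, 0.989, 0.147, -0.0]
wrist_force: [-0.5, 1.4, 2.7]
opening: -0.003
7.975 [0.5211 0.0965 0.2446] [-0.55  1.45  2.71]
[[ 0.002   0.0438]
 [-0.001   0.0223]
 [-0.      0.0007]
 [ 0.0103 -0.0181]
 [ 0.0279 -0.0305]
 [ 0.0477 -0.0395]
 [ 0.0675 -0.0485]
 [ 0.0851 -0.0609]
 [ 0.0954 -0.0797]
 [ 0.0965 -0.1012]
 [ 0.0934 -0.1228]]
quarters [[0.002, 0.0438], [0.0012, 0.0385], [0.0004, 0.0332], [-0.0004, 0.0277], [-0.001, 0.0223], [-0.0014, 0.0168], [-0.0015, 0.0113], [-0.001, 0.006], [-0.0, 0.0007], [0.0016, -0.0044], [0.0039, -0.0093], [0.0068, -0.0139], [0.0103, -0.0181], [0.0142, -0.0217], [0.0185, -0.025], [0.0231, -0.0279], [0.0279, -0.0305], [0.0328, -0.0329], [0.0377, -0.0352], [0.0427, -0.0374], [0.0477, -0.0395], [0.0527, -0.0416], [0.0577, -0.0438], [0.0626, -0.0461], [0.0675, -0.0485], [0.0723, -0.0511], [0.0769, -0.054], [0.0812, -0.0572], [0.0851, -0.0609], [0.0886, -0.0651], [0.0915, -0.0696], [0.0938, -0.0745], [0.0954, -0.0797], [0.0965, -0.0849], [0.0969, -0.0903], [0.0969, -0.0958], [0.0965, -0.1012], [0.0958, -0.1067], [0.095, -0.1122], [0.0942, -0.1175], [0.0934, -0.1228]]
```

View pics/w5.png

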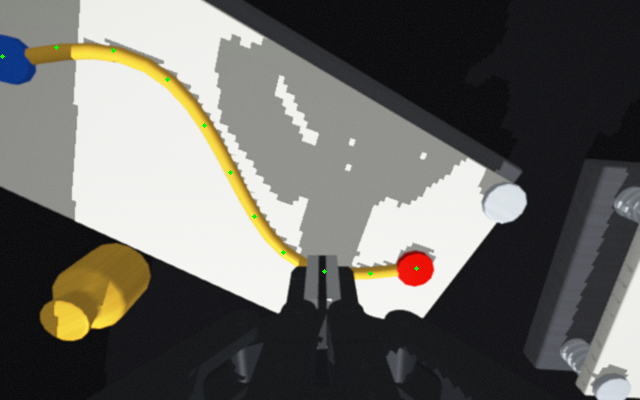

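The tip is at mark 2, with the line still under the fingers at (324,271) and a force of about 2.7 N. Continuing to mark 6.

```bash
python3 -m handwheel '[{"offset":[0.0008,-0.002,0],"spin":0,"grip":0},{"offset":[0.0025,-0.006,0],"spin":0,"grip":0},{"offset":[0.0046,-0.0105,0],"spin":0,"grip":0},{"offset":[0.0072,-0.0143,0],"spin":0,"grip":0},{"offset":[0.0103,-0.0181,0],"spin":0,"grip":0},{"offset":[0.0142,-0.0217,0],"spin":0,"grip":0},{"offset":[0.0185,-0.025,0],"spin":0,"grip":0},{"offset":[0.0231,-0.0279,0],"spin":0,"grip":0},{"offset":[0.0279,-0.0305,0],"spin":0,"grip":0},{"offset":[0.0328,-0.0329,0],"spin":0,"grip":0},{"offset":[0.0377,-0.0352,0],"spin":0,"grip":0},{"offset":[0.0427,-0.0374,0],"spin":0,"grip":0},{"offset":[0.0477,-0.0395,0],"spin":0,"grip":0},{"offset":[0.0527,-0.0416,0],"spin":0,"grip":0},{"offset":[0.0577,-0.0438,0],"spin":0,"grip":0},{"offset":[0.0626,-0.0461,0],"spin":0,"grip":0},{"offset":[0.0675,-0.0485,0],"spin":0,"grip":0},{"offset":[0.0675,-0.0485,0],"spin":0,"grip":0}]'
python3 ov.py pics/w6.png
```

```text
time_s: 10.28
eef_pos: [0.5723, 0.1624, 0.2449]
eef_rot: [-0.0, 0.989, 0.147, 0.001]
wrist_force: [0.4, 0.4, 3.0]
opening: -0.002
10.275 [0.5723 0.1624 0.2449] [0.44 0.36 3.04]
[[-0.0661  0.0919]
 [-0.0691  0.0704]
 [-0.0681  0.0488]
 [-0.0578  0.03  ]
 [-0.0402  0.0176]
 [-0.0204  0.0086]
 [-0.0006 -0.0004]
 [ 0.017  -0.0128]
 [ 0.0273 -0.0316]
 [ 0.0283 -0.0532]
 [ 0.0253 -0.0747]]
quarters [[-0.0661, 0.0919], [-0.0669, 0.0866], [-0.0677, 0.0813], [-0.0685, 0.0759], [-0.0691, 0.0704], [-0.0695, 0.0649], [-0.0696, 0.0595], [-0.0691, 0.0541], [-0.0681, 0.0488], [-0.0665, 0.0437], [-0.0642, 0.0388], [-0.0613, 0.0342], [-0.0578, 0.03], [-0.0539, 0.0264], [-0.0496, 0.0231], [-0.045, 0.0202], [-0.0402, 0.0176], [-0.0353, 0.0152], [-0.0304, 0.0129], [-0.0254, 0.0107], [-0.0204, 0.0086], [-0.0154, 0.0065], [-0.0105, 0.0043], [-0.0055, 0.002], [-0.0006, -0.0004], [0.0042, -0.003], [0.0088, -0.0059], [0.0131, -0.0091], [0.017, -0.0128], [0.0205, -0.017], [0.0234, -0.0215], [0.0257, -0.0264], [0.0273, -0.0316], [0.0283, -0.0369], [0.0288, -0.0422], [0.0287, -0.0477], [0.0283, -0.0532], [0.0277, -0.0586], [0.0269, -0.0641], [0.0261, -0.0694], [0.0253, -0.0747]]
```

View pics/w6.png

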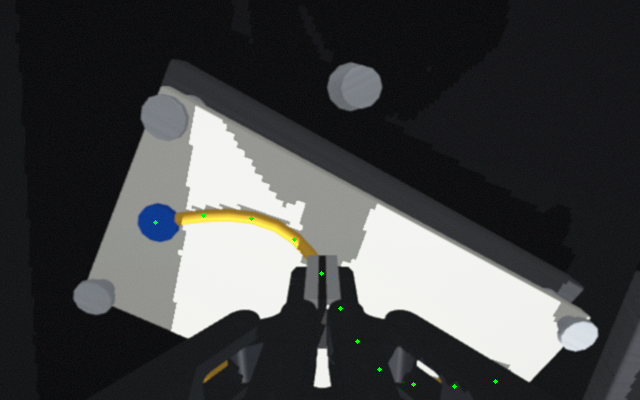

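The tip is at mark 6. The projected marks run along the rest of the line to the blue dot at (158,222), about 1.5 mm off the blue centre, and the force is about 3 N. Tracing to the blue dot.

```bash
python3 -m handwheel '[{"offset":[0.002,-0.0015,0],"spin":0,"grip":0},{"offset":[0.0055,-0.0038,0],"spin":0,"grip":0},{"offset":[0.0095,-0.0065,0],"spin":0,"grip":0},{"offset":[0.0135,-0.0096,0],"spin":0,"grip":0},{"offset":[0.017,-0.0128,0],"spin":0,"grip":0},{"offset":[0.0205,-0.017,0],"spin":0,"grip":0},{"offset":[0.0234,-0.0215,0],"spin":0,"grip":0},{"offset":[0.0257,-0.0264,0],"spin":0,"grip":0},{"offset":[0.0273,-0.0316,0],"spin":0,"grip":0},{"offset":[0.0283,-0.0369,0],"spin":0,"grip":0},{"offset":[0.0288,-0.0422,0],"spin":0,"grip":0},{"offset":[0.0287,-0.0477,0],"spin":0,"grip":0},{"offset":[0.0283,-0.0532,0],"spin":0,"grip":0},{"offset":[0.0277,-0.0586,0],"spin":0,"grip":0},{"offset":[0.0269,-0.0641,0],"spin":0,"grip":0},{"offset":[0.0261,-0.0694,0],"spin":0,"grip":0},{"offset":[0.0255,-0.0725,0],"spin":0,"grip":0},{"offset":[0.0254,-0.0742,0],"spin":0,"grip":0},{"offset":[0.0254,-0.0742,0],"spin":0,"grip":0},{"offset":[0.0254,-0.0742,0],"spin":0,"grip":0}]'
python3 ov.py pics/w7.png|head -14; python3 chk.py pics/w7b.png >/dev/null
```

```text
time_s: 12.82
eef_pos: [0.5745, 0.2405, 0.2446]
eef_rot: [-0.0, 0.989, 0.147, -0.0]
wrist_force: [-0.5, -0.2, 2.2]
opening: 0.004
12.825 [0.5745 0.2405 0.2446] [-0.46 -0.24  2.17]
[[-0.0908  0.166 ]
 [-0.0939  0.1445]
 [-0.0929  0.1229]
 [-0.0826  0.1042]
 [-0.0649  0.0917]
 [-0.0451  0.0827]
 [-0.0254  0.0737]
 [-0.0077  0.0613]
 [ 0.0026  0.0425]
 [ 0.0036  0.0209]
 [ 0.0006 -0.0006]]
quarters [[-0.0908, 0.166], [-0.0916, 0.1608], [-0.0924, 0.1554], [-0.0932, 0.15], [-0.0939, 0.1445], [-0.0943, 0.139], [-0.0943, 0.1336], [-0.0939, 0.1282], [-0.0929, 0.1229], [-0.0912, 0.1178], [-0.0889, 0.1129], [-0.086, 0.1083], [-0.0826, 0.1042], [-0.0786, 0.1005], [-0.0743, 0.0972], [-0.0697, 0.0943], [-0.0649, 0.0917], [-0.06, 0.0893], [-0.0551, 0.087], [-0.0501, 0.0849], [-0.0451, 0.0827], [-0.0401, 0.0806], [-0.0352, 0.0784], [-0.0302, 0.0761], [-0.0254, 0.0737], [-0.0206, 0.0711], [-0.016, 0.0682], [-0.0116, 0.065], [-0.0077, 0.0613], [-0.0043, 0.0571], [-0.0014, 0.0525], [0.0009, 0.0476], [0.0026, 0.0425], [0.0036, 0.0372], [0.004, 0.0319], [0.004, 0.0264], [0.0036, 0.0209], [0.0029, 0.0155], [0.0021, 0.01], [0.0013, 0.0047], [0.0006, -0.0006]]
```

View pics/w7.png

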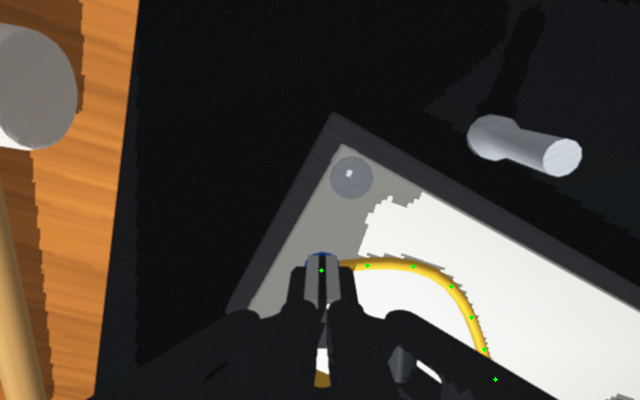

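View pics/w7bs.png

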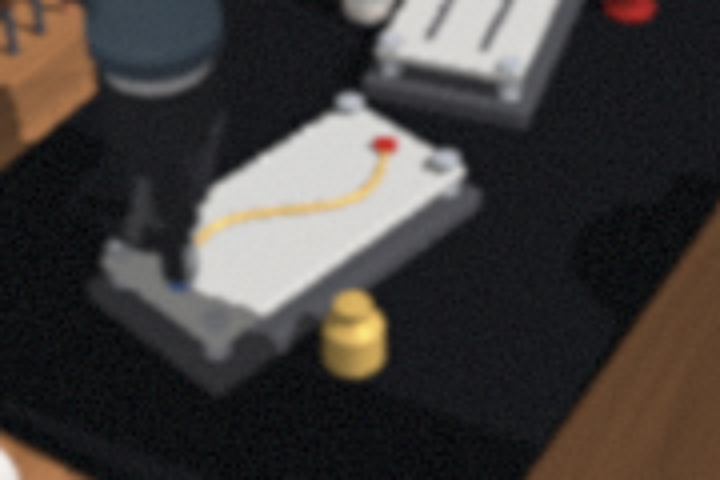

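The tips cover the blue dot at (322,270), and the plate is still down with a force of about 2.2 N. Lifting straight up.

```bash
python3 -m handwheel '[{"offset":[0,0,-0.006],"spin":0,"grip":0},{"offset":[0,0,-0.02],"spin":0,"grip":0},{"offset":[0,0,-0.04],"spin":0,"grip":0},{"offset":[0,0,-0.06],"spin":0,"grip":0},{"offset":[0,0,-0.08],"spin":0,"grip":0},{"offset":[0,0,-0.095],"spin":0,"grip":0},{"offset":[0,0,-0.1],"spin":0,"grip":0},{"offset":[0,0,-0.1],"spin":0,"grip":0},{"offset":[0,0,-0.1],"spin":0,"grip":0}]'
python3 chk.py pics/w8.png
python3 - <<'E'
from h import *
p,V,o=cam("top"); cv2.imwrite("pics/top8.png",p["color"][:,:,::-1])
a=cv2.imread("pics/top0.png").astype(int); b=p["color"][:,:,::-1].astype(int)
for t in ["mallet","weight","stamp","spool","awl"]:
    r=boxes_of(p,t)[:1]; print(t,r and (r[0]["uv"],back(p,V,r[0]["uv"],.055).round(3)))
E
```

```text
time_s: 14.1
eef_pos: [0.5743, 0.2402, 0.3437]
eef_rot: [0.0, 0.989, 0.147, -0.001]
wrist_force: [0.5, 0.0, -0.5]
opening: 0.005
red (array([523.8, 309.3]), np.int32(326), array([514, 300,  21,  20], dtype=int32)) [0.5354 0.0561 0.076 ]
blue (array([321.2, 204. ]), np.int32(433), array([310, 193,  23,  23], dtype=int32)) [0.5744 0.241  0.076 ]
tip [0.574  0.2402 0.1707] [0.5743 0.2402 0.3437] [ 0.5   0.05 -0.52]
[[0.5358 0.0552]
 [0.5266 0.0749]
 [0.5213 0.0959]
 [0.5257 0.1168]
 [0.539  0.1338]
 [0.5553 0.1482]
 [0.5716 0.1626]
 [0.5849 0.1796]
 [0.5893 0.2005]
 [0.584  0.2215]
 [0.5748 0.2412]]
mallet ([166.6, 227.9], array([0.488, 0.421, 0.055]))
weight ([382.2, 195.1], array([ 0.562, -0.168,  0.055]))
stamp ([259.6, 165.3], array([0.653, 0.166, 0.055]))
spool ([408.5, 227.7], array([ 0.471, -0.237,  0.055]))
awl ([476.6, 230.7], array([ 0.457, -0.423,  0.055]))
```

View pics/w8.png

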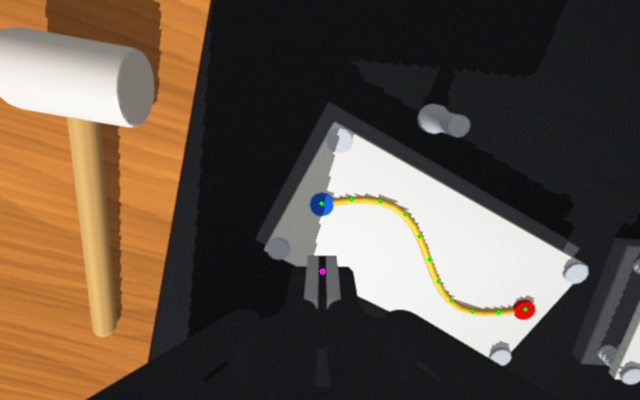

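View pics/top8.png

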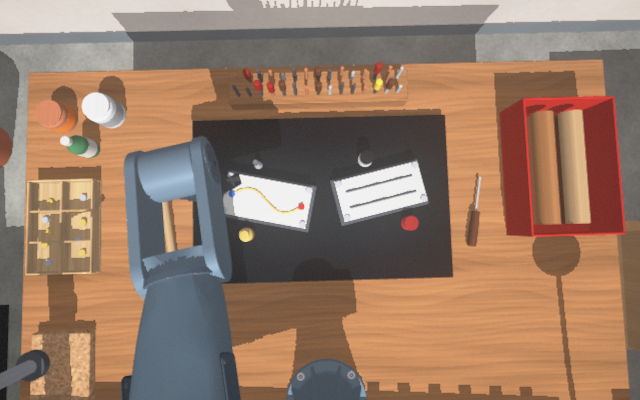

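The tips are about 9 cm above the line, and the plate is back up: the marks at rest height fit it. The bystanders are where they were in the first picture. Handing in.

```bash
python3 -c "
from bench import ctrl
print(ctrl.hand_in())"
```

```text
the job is handed in; nothing more can be done
None
```

I set the shut fingertips down on the red dot, ran them along the brass line to the blue dot in one unbroken stroke, lifted straight up 10 cm and handed the job in. It took about 14 s of the 45 s allowed; no verdict was reported.

- **Touch:** at the four points where I stopped and read it, the plate was about 4 mm down and the upward force was 2.2–3.2 N. I did not read the force while moving between them.
- **Position:** all three cameras agreed on the dots to about 2–3 mm. At each stop the measured fingertip position was within about 1 mm of where I had placed the line.
- **After the lift:** the tips are about 9 cm above the line, and the wave plate looks back at rest in the wrist picture. In the last overhead picture, the other die and the bystanders look where they were at the start. The arm now hides most of the mallet from above, but the wrist camera shows it lying undisturbed.
- **Disagreements:**
  - The network's answers for the red and blue dots were ambiguous, so I located them by colour instead.
  - It misplaced the rivets at the start and the weight at the end, and its mallet position shifted because the arm blocked the view. I judged all three from the pictures.

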